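Brace two lamp supply units in a transit tray

ROBOT

A 7-joint arm with a two-finger parallel gripper is mounted at the origin on the work surface. World frame = base frame: x ahead of the robot, y to its left, z up, the work surface at z = 0. Lengths are in mm, angles in rad, forces in N, time in s.
With the tool pointing down it reaches from about 425 to 950 mm from the base axis. Payload 4.7 kg.
Tool frame: the origin (TCP) lies on the centre line of the jaws, within the pads' length; the fingertips stand 17 mm ahead of it and the grasp point (between the pads) lies 2 mm behind it; z points along the fingers, y is the line along which they close (so a half turn about z gives the same grasp; the last joint's range is limited). The gripper opens to 87 mm and grips with 3 to 60 N. Pads are 19 mm wide; open, the fingers measure 117 mm over their backs; the gripper's body (75 mm by 190 mm) begins 51 mm behind the grasp point.
Start: joints at [1.221, 0.469, -0.049, 1.532, 0.024, 1.141, -0.082], TCP at [212.891, -640.566, 239.573] pointing down, gripper open.
Joint ranges: [-2.59, 2.59], [-0.33, 1.99], [-1.39, 1.29], [0.1, 2.45], [-1.04, 4.18], [0.21, 1.99], [-2.66, 2.66]. Speed limits (rad/s): [2.57, 2.57, 3.14, 3.14, 3.14, 3.14, 3.14].

INTERFACE

Orientations are given as a unit quaternion [x, y, z, w].
In Python, from workcell import robot, read_camera, camera_params gives the robot as it stands.
- The arm moves only by the shell command python3 -m crank 'ROWS'. ROWS is JSON, a list of rows, each a list of 7 numbers: the gripper command: -1 is fully open, 1 is shut, values between are in proportion, then the shift along the tool's x, y, z in units of 30 mm (1.0 is 30 mm), then the turn, a rotation vector about the tool's x, y, z in units of 6 degrees (1.0 is 6 degrees). In form: [[grip, x, y, z, wx, wy, wz], ...]. A call has 1 to 12 rows; each row shifts and turns the commanded pose from where the row before left it, along the tool's axes as they then stand; what a row does not reach is not made up. A row lasts 1/10 s, in which the tool goes at most 50 mm and 8.59 degrees, less where a joint would pass 70% of its speed; a pose out of reach is approached as far as the arm can. A call is refused whole if a number of a shift passes 1 or a number of a turn 1, either way. A call with a gripper value outside its range is refused whole. The fingers move at their own pace and stop on an object; the grip force is fixed at half the most. Time passes only in rows, so rows that do not move let the fingers close. It gives the time, the measured TCP pose, the force, the opening and the grip force at its end, in the units of the state.
- robot.get_state(): the state, without advancing time (a new reading comes with each control period).
- read_camera(name): name is "side" or "top" or "wrist"; returns the picture (400x640x3 uint8, red, green, blue); there is no depth.
- camera_params(name): a dict with "K" (3x3 intrinsics, pixels), "R" (3x3) and "t" (3): a world point X has camera coordinates R X + t. Camera axes: x right, y down, z forward; pixel columns grow to the right and rows downward; lengths in mm; the calibration is good to about 2 mm. A picture is of the moment at which its call begins: read the wrist's pose just before it. camera_params takes no time and is no camera call; for the wrist camera it gives the pose at the moment of the call.
- robot.hand_in(): hands the job in; it is judged then, once.
The state is a dict: "clock": time; "joints": joint angles; "dq": joint speeds; "effort": joint torques, N m; "tool_pos": TCP position; "tool_rot": TCP orientation; "force": force on the tool from outside, world axes, zero at the start; "torque": the same for the moment, N m; "width": opening from 0.0 (shut) to 1.0 (fully open); "gripper_force": force on a finger pad.
Only numpy, scipy, OpenCV 4.12 (cv2) and the standard library are available. Lean on these libraries where they do the work, as an engineer would, in place of code of your own. Each camera call takes 0.05 s, during which the arm holds its last target. There are 200 camera calls.

TASK

The two white instrument units in the grey transit tray can still shift. Draw the thicker of the two long wooden bars out through its slot in the sloping bin and stand it on edge in the long gap along the side of the tray, and stand the thicker of the two short wooden blocks in the gap at the end of the short unit, both pushed right down to the tray floor. Leave both units lying flat in the tray and do not knock over any glassware.

Things in the scene. Friction and masses are not known exactly. Their poses are not given: they have to be found in the camera images.
- bar_center (a point): Centre of the long bar to be used: plain wood, 168 x 28 x 70 mm (its x, y, z: length, thickness, height on edge). At the start it stands on edge in one of the bin's two lanes on the 30 degree bed, its +x end uphill and out through the slot: about 93 mm of its lower edge and 53 mm of its upper edge are outside. Mass about 0.15 kg.
- thin_bar_center (a point): Centre of the spare long bar, 168 x 16 x 70 mm, in the bin's other lane in the same way: too thin for the gap, not needed.
- block_center (a point): Centre of the short block to be used: plain wood, 47 x 65 x 70 mm (its x, y, z), standing on the bench with z up. Mass about 0.12 kg.
- thin_block_center (a point): Centre of the spare short block, 28 x 65 x 70 mm (x, y, z), standing on the bench: too thin for the gap, not needed.
- bin: Grey open-topped bin fixed to the bench; origin on the bench, +x towards its slotted wall. Two lanes side by side, centred at y = +31 and -31 mm. The bed slopes up towards +x at 30 degrees, starting at x = -109, z = 16 mm. Back wall (to x = -157), side walls (to y = +-64) and a partition at y = 0 are 110 mm high. A bar comes out only along the slope.
- slot_wall (a point): Point on the bench under the middle of the outer (+x) face of the bin's slotted wall, axes of the bin. The wall is 8 mm thick, 128 mm wide, 156 mm high. Each lane has a closed window in it, 36 mm wide, from the bed (z = 53 mm at this face) up to z = 145 mm, with an 11 mm bar across above. A bar must be drawn about 120 mm up the slope before its inner end is clear.
- tray: Grey transit tray fixed to the bench, open on top, 187 x 183 mm outside (x, y), 42 mm high, walls and floor 5 mm. Origin at the centre of its underside. Two strips 70 mm wide along x, centred at y = -51.5 and +18.5 mm, hold the two units, either way round; beyond y = +53.5 mm is the long gap.
- side_gap (a point): Centre of the long side gap at the tray's floor, its axes those of the tray: 177 mm long (x), 33 mm wide (y), between the tray's +y wall and the units (both 42 mm high above the bench). A bar or block in the tray has its centre 35 mm above this point and stands 33 mm proud of walls and units.
- end_gap (a point): Centre of the end gap at the tray's floor, its axes those of the tray: 52 mm (x), 70 mm (y), between the short unit's +x end and the tray's +x wall, in the short unit's strip. The block goes in with its x axis along this x, either way round.
- long_unit: White metal lamp supply, 172 x 69 x 37 mm (x, y, z), loose in the tray, filling one strip. Origin at the centre of its underside.
- short_unit: White metal lamp supply, 124.5 x 69 x 37 mm (x, y, z), loose in the other strip, pushed to its -x end. Origin on its underside at the middle of the strip: the unit spans x = -88 to +36.5 mm from it.
- bottle: Clear glass bottle, 58 mm diameter, 130 mm tall, standing. Origin at the centre of its underside.
- beaker: Open glass beaker, 68 mm diameter, 90 mm tall, standing. Origin at the centre of its underside.
- jar: Amber glass jar, 68 mm diameter, 90 mm tall, standing. Origin at the centre of its underside.
- flask: A second clear glass bottle, 58 mm diameter, 130 mm tall, standing. Origin at the centre of its underside.

How it is judged (in metres and radians):
At the end, for the whole second after the job is handed in: Thick bar on edge on the tray floor in the side gap (10 mm along, 8 across, 6 in height, 0.08 rad); thick block upright on the floor in the end gap (9 mm along, 10 across, 6 in height, 0.12 rad square); both at rest; units flat in the tray (12 mm, 0.1 rad); glassware upright (x of bar_center in the frame of side_gap between -0.01 and 0.01 m and y of bar_center in the frame of side_gap between -0.008 and 0.008 m and z of bar_center in the frame of side_gap between 0.029 and 0.041 m and angle between the x axis of bar_center and the x axis of tray, either way round below 0.08 rad and angle between each of bar_center, block_center's own z axis and vertical below 0.08 rad and x of block_center in the frame of end_gap between -0.009 and 0.009 m and y of block_center in the frame of end_gap between -0.01 and 0.01 m and z of block_center in the frame of end_gap between 0.029 and 0.041 m and angle between the x axis of block_center and the x axis of tray, either way round below 0.12 rad and x of long_unit in the frame of tray between -0.012 and 0.012 m and z of long_unit in the frame of tray between 0 and 0.01 m and angle between the z axis of each of long_unit, short_unit and the z axis of tray, either way round below 0.08 rad and angle between the x axis of each of long_unit, short_unit and the x axis of tray, either way round below 0.1 rad and x of short_unit in the frame of tray between -0.012 and 0.012 m and z of short_unit in the frame of tray between 0 and 0.01 m and angle between each of bottle, beaker, jar, flask's own z axis and vertical below 0.2 rad and linear speed of each of bar, block below 0.02 m/s); the robot touches nothing.
It fails at once if a bottle, the jar or the beaker is tipped over (angle between any of bottle, beaker, jar, flask's own z axis and vertical above 0.6 rad).
It also fails if it takes over 67 s, if anything falls off the work surface, if the arm or the gripper's body presses on something with over 40 N, if the wrist force passes 120 N, or if a joint passes its speed limit or range.

## Working session

There is one attempt and no reset: what is moved stays moved. The work goes in short steps, Python scripts to look and compute and a shell command to move; the robot and the scene stay as the last step left them, time stands still between calls to the robot, and variables do not carry over. Pictures are saved under pics/ and viewed, at most 10 in all, crops included, and the job is handed in when it is done.

```bash
ls; mkdir -p pics; python3 - <<'E'
from workcell import *
import cv2,numpy as np
for n in("top","side"):
    cv2.imwrite(f"pics/{n}0.png",read_camera(n)[:,:,::-1]); p=camera_params(n); print(n,p)
s=robot.get_state();print(s["clock"],s["tool_pos"],s["tool_rot"],s["width"])
E
```

```text
pics
top {'K': array([[394.7782009 ,   0.        , 317.65124239],
       [  0.        , 394.7782009 , 209.69477457],
       [  0.        ,   0.        ,   1.        ]]), 'R': array([[-2.64834540e-02, -9.99647770e-01, -1.72139609e-03],
       [-9.98311860e-01,  2.65370284e-02, -5.16644555e-02],
       [ 5.16919384e-02,  3.50236904e-04, -9.98663017e-01]]), 't': array([  43.84544074,  571.76615326, 1025.73851081])}
side {'K': array([[391.53770774,   0.        , 319.60161534],
       [  0.        , 391.53770774, 198.34139212],
       [  0.        ,   0.        ,   1.        ]]), 'R': array([[-0.93397418, -0.35689974, -0.01774284],
       [-0.17360466,  0.49658666, -0.85044877],
       [ 0.3123358 , -0.79121695, -0.52575858]]), 't': array([537.96569856, 173.1739894 , 998.83653216])}
0.1 [ 212.70518864 -640.08390022  238.5899128 ] [ 9.87160193e-01  1.59730944e-01 -1.71958318e-04 -8.65088575e-04] 0.9975584175241899
```

View pics/top0.png

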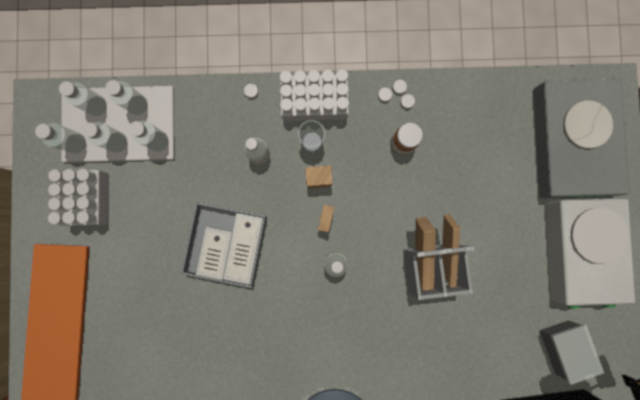

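View pics/side0.png

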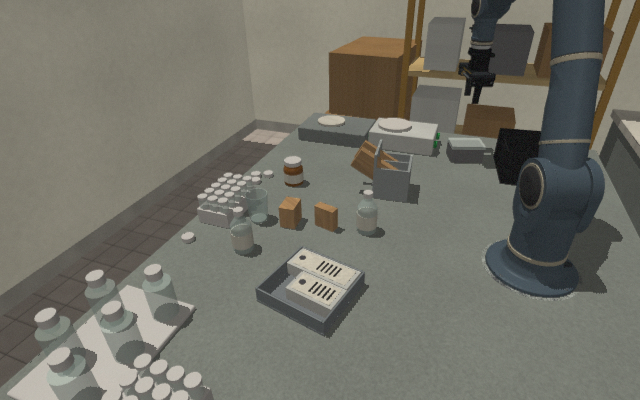

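```bash
python3 - <<'E'
import cv2,numpy as np
im=cv2.imread("pics/top0.png")
c=lambda x0,x1,y0,y1,s:cv2.resize(im[y0:y1,x0:x1],None,fx=s,fy=s,interpolation=cv2.INTER_CUBIC)
cv2.imwrite("pics/c1.png",np.hstack([c(405,483,205,305,6),c(298,350,160,260,6)]))
cv2.imwrite("pics/c2.png",c(180,275,197,297,6))
E
```

```text
(no output)
```

View pics/c1.png

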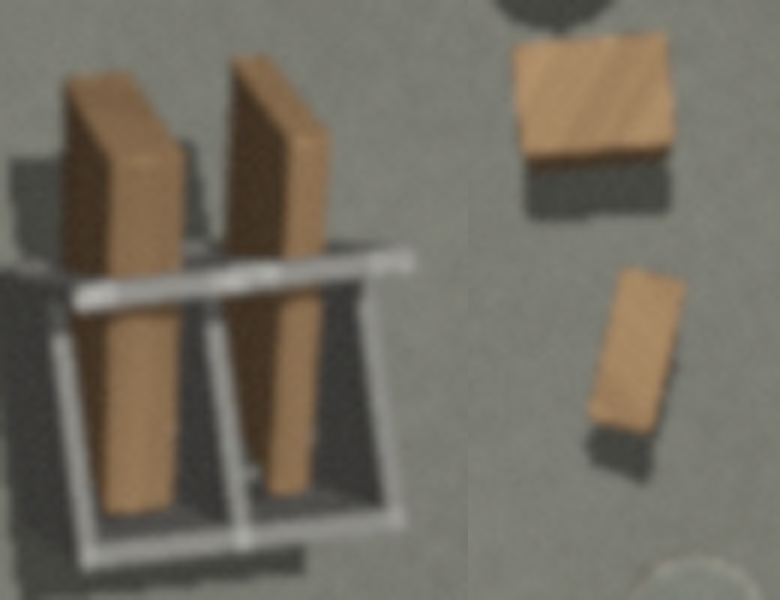

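View pics/c2.png

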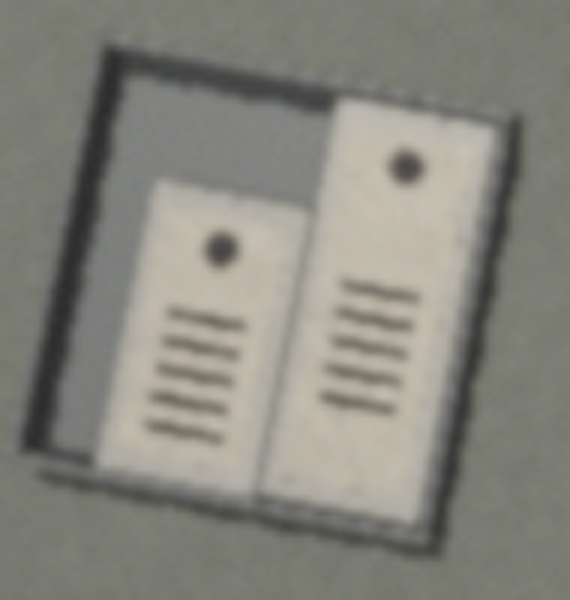

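```bash
cat > h.py <<'E'
import numpy as np
from scipy.optimize import least_squares
from scipy.spatial.transform import Rotation as Ro
from workcell import *
def proj(X,p): 
    c=np.asarray(X,float)@p["R"].T+p["t"]; q=c@p["K"].T; return q[:,:2]/q[:,2:]
def W(pose,L):
    x,y,a=pose; L=np.asarray(L,float); c,s=np.cos(a),np.sin(a)
    return np.c_[x+c*L[:,0]-s*L[:,1],y+s*L[:,0]+c*L[:,1],L[:,2]]
def fit(L,px,p,g):
    f=lambda v:(proj(W(v,L),p)-px).ravel()
    r=least_squares(f,g,x_scale=[10,10,.1],loss='soft_l1'); return r.x,np.round(f(r.x).reshape(-1,2),1)
def local(T,pose):
    x,y,a=pose; c,s=np.cos(a),np.sin(a); d=np.array(T)[:2]-[x,y]; return c*d[0]+s*d[1],-s*d[0]+c*d[1]
E
python3 - <<'E'
from h import *
p=camera_params("top")
c=lambda o,l:np.array(l)/6+np.array(o)-.42
t=c((180,197),[(105,45),(515,115),(25,455),(435,550)])
print("tray",fit([(93.5,91.5,42),(93.5,-91.5,42),(-93.5,91.5,42),(-93.5,-91.5,42)],t,p,[550,250,-.2]))
b=c((405,205),[(75,288),(413,250),(82,568),(405,525),(108,160),(182,152)])
C,S=np.cos(np.pi/6),.5
ux,uz=-109+168*C-70*S,16+168*S+70*C
print("bin",fit([(-45,64,156),(-45,-64,156),(-157,64,110),(-157,-64,110),(ux,45,uz),(ux,17,uz)],b,p,[550,-300,0]))
k=c((298-78,160),[(514,45),(667,34),(674,148),(526,156)])
print("block",fit([(23.5,32.5,70),(23.5,-32.5,70),(-23.5,-32.5,70),(-23.5,32.5,70)],k,p,[700,50,0]))
k=c((298-78,160),[(622,268),(685,285),(652,432),(590,415)])
print("thin",fit([(14,32.5,70),(14,-32.5,70),(-14,-32.5,70),(-14,32.5,70)],k,p,[600,30,1.3]))
E
```

```text
tray (array([ 4.87055844e+02,  2.69120968e+02, -2.12975697e-01]), array([[-0.3, -1.5],
       [ 1.2,  0.1],
       [-1.7,  2.2],
       [ 0.4, -0.2]]))
bin (array([ 5.12575616e+02, -2.52716605e+02,  9.57445150e-02]), array([[-0.2,  0.3],
       [-0.5, -0.3],
       [ 0.1, -0.3],
       [-0.1,  0.2],
       [ 0.4,  0.2],
       [ 0.3, -0. ]]))
block (array([6.55551352e+02, 2.35969005e+01, 4.26259874e-02]), array([[-0.1,  0. ],
       [ 0.3,  0.1],
       [ 0.4, -0.3],
       [-0.8,  0.1]]))
thin (array([548.90168282,   9.02498722,  -0.98361038]), array([[ -0.4,  -0.2],
       [  4.1,  18.2],
       [  0.4,   0.2],
       [ -4.3, -18.3]]))
```

```bash
cat >> h.py <<'E'
def Rt(yaw,pitch=0):
    c,s=np.cos(yaw),np.sin(yaw)
    return np.array([[c,s,0],[s,-c,0],[0,0,-1.]])@Ro.from_euler('y',pitch,degrees=True).as_matrix()
def need(pos,R,frame=None,s=None):
    s=s or robot.get_state(); Rc=Ro.from_quat(s["tool_rot"]).as_matrix()
    print("at",np.round(s["tool_pos"],1),"turn units",np.round(np.degrees(Ro.from_matrix(Rc.T@R).as_rotvec())/6,2),
     "then shift units",np.round(R.T@(np.array(pos)-s["tool_pos"])/30,2))
E
python3 - <<'E'
from h import *
need([520,-450,290],Rt(-.213)); need([470,230,290],Rt(-.213))
E
```

```text
at [ 212.7 -640.1  238.6] turn units [-0.02  0.01  5.1 ] then shift units [ 8.67 -8.36 -1.71]
at [ 212.7 -640.1  238.6] turn units [-0.02  0.01  5.1 ] then shift units [  2.25 -30.16  -1.71]
```

```bash
python3 -m crank '[[-1,0,0,0,0,0,0.85],[-1,0,0,0,0,0,0.85],[-1,0,0,0,0,0,0.85],[-1,0,0,0,0,0,0.85],[-1,0,0,0,0,0,0.85],[-1,0,0,0,0,0,0.85]]'
python3 -m crank '[[-1,0.87,-0.84,-0.17,0,0,0],[-1,0.87,-0.84,-0.17,0,0,0],[-1,0.87,-0.84,-0.17,0,0,0],[-1,0.87,-0.84,-0.17,0,0,0],[-1,0.87,-0.84,-0.17,0,0,0],[-1,0.87,-0.84,-0.17,0,0,0],[-1,0.87,-0.84,-0.17,0,0,0],[-1,0.87,-0.84,-0.17,0,0,0],[-1,0.87,-0.84,-0.17,0,0,0],[-1,0.87,-0.84,-0.17,0,0,0]]'
python3 -m crank '[[-1,-0.28,-0.95,0,0,0,0],[-1,-0.28,-0.95,0,0,0,0],[-1,-0.28,-0.95,0,0,0,0],[-1,-0.28,-0.95,0,0,0,0],[-1,-0.28,-0.95,0,0,0,0],[-1,-0.28,-0.95,0,0,0,0],[-1,-0.28,-0.95,0,0,0,0],[-1,-0.28,-0.95,0,0,0,0],[-1,-0.28,-0.95,0,0,0,0],[-1,-0.28,-0.95,0,0,0,0],[-1,-0.28,-0.95,0,0,0,0],[-1,-0.28,-0.95,0,0,0,0]]'
python3 -m crank '[[-1,-0.28,-0.95,0,0,0,0],[-1,-0.28,-0.95,0,0,0,0],[-1,-0.28,-0.95,0,0,0,0],[-1,-0.28,-0.95,0,0,0,0],[-1,-0.28,-0.95,0,0,0,0],[-1,-0.28,-0.95,0,0,0,0],[-1,-0.28,-0.95,0,0,0,0],[-1,-0.28,-0.95,0,0,0,0],[-1,-0.28,-0.95,0,0,0,0],[-1,-0.28,-0.95,0,0,0,0],[-1,-0.28,-0.95,0,0,0,0]]'
python3 -m crank '[[-1,0,0,0,0,0,0],[-1,0,0,0,0,0,0],[-1,0,0,0,0,0,0]]'
python3 - <<'E'
from h import *
import cv2
s=robot.get_state();print(s["tool_pos"],s["joints"])
print(camera_params("wrist")); cv2.imwrite("pics/w1.png",read_camera("wrist")[:,:,::-1])
E
```

```text
clock: 0.7
tool_pos: [212.8, -640.2, 238.9]
tool_rot: [0.994, -0.108, -0.0, -0.001]
force: [0.1, 0.0, 0.3]
width: 1.001
gripper_force: 0.0
clock: 1.7
tool_pos: [522.2, -448.5, 290.2]
tool_rot: [0.994, -0.106, -0.0, -0.0]
force: [-0.4, -1.3, 0.9]
width: 0.997
gripper_force: 0.0
clock: 2.9
tool_pos: [494.6, -92.7, 290.2]
tool_rot: [0.994, -0.106, -0.0, 0.0]
force: [0.1, -0.0, 1.3]
width: 0.999
gripper_force: 0.0
clock: 4.0
tool_pos: [470.8, 233.0, 290.2]
tool_rot: [0.994, -0.107, -0.0, 0.0]
force: [0.9, 0.2, 0.6]
width: 1.002
gripper_force: 0.0
clock: 4.3
tool_pos: [471.4, 230.6, 290.2]
tool_rot: [0.994, -0.107, -0.0, 0.001]
force: [0.4, -0.5, 0.5]
width: 1.0
gripper_force: 0.0
[471.44224368 230.6370673  290.18596808] [-0.15958315  0.21094555 -0.44046047  1.80111662  0.09870783  1.15195921
 -2.41761494]
{'K': array([[278.52848649,   0.        , 316.0502027 ],
       [  0.        , 278.52848649, 194.44173139],
       [  0.        ,   0.        ,   1.        ]]), 'R': array([[-0.21279337, -0.97709661,  0.00109254],
       [-0.93940213,  0.20489154,  0.27485103],
       [-0.26877986,  0.05746015, -0.9614862 ]]), 't': array([325.17398365, 347.77158589, 553.05607325])}
```

View pics/w1.png

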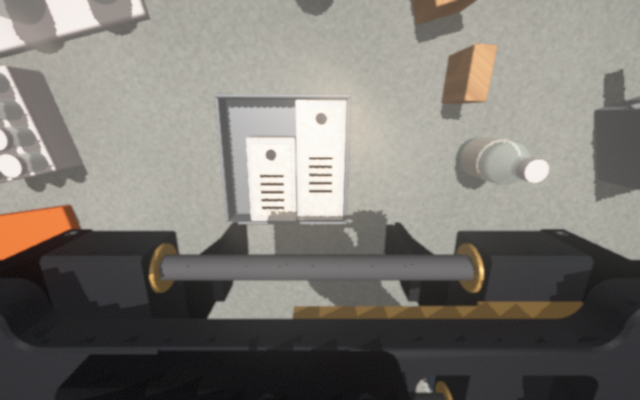

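```bash
python3 - <<'E'
import cv2
im=cv2.imread("pics/w1.png")[90:230,210:360]
cv2.imwrite("pics/c3.png",cv2.resize(im,None,fx=4.2,fy=4.2,interpolation=cv2.INTER_CUBIC))
E
```

```text
(no output)
```

View pics/c3.png

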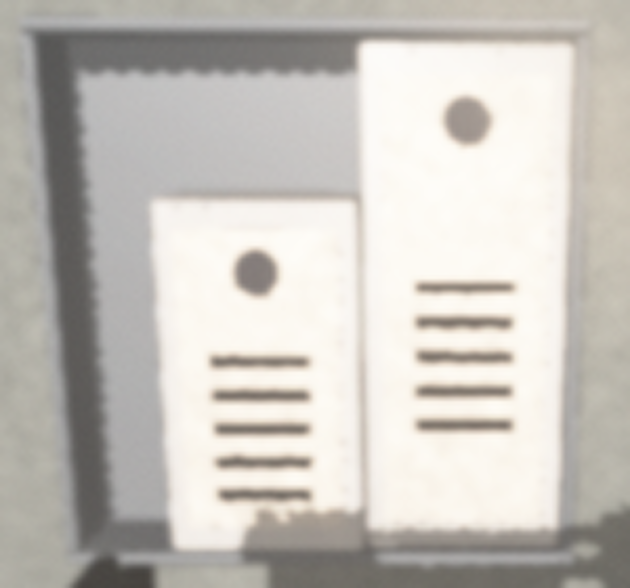

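```bash
python3 - <<'E'
from h import *
pw,pt=camera_params("wrist"),camera_params("top")
w=np.array([(26,24),(588,24),(80,557),(150,199),(357,199),(172,548),(358,41),(575,41)])/4.2+[210,90]-.4
L=np.array([(93.5,91.5,42),(93.5,-91.5,42),(-93.5,91.5,42),(36.5,53,42),(36.5,-16,42),(-88,53,42),(86,-17,42),(86,-86,42)])
t=np.array([(105,45),(515,115),(160,180),(310,208),(97,463),(337,95),(497,125),(260,495),(422,522)])/6+[180,197]-.42
L2=np.array([(93.5,91.5,42),(93.5,-91.5,42),(36.5,53,42),(36.5,-16,42),(-88,53,42),(86,-17,42),(86,-86,42),(-86,-17,42),(-86,-86,42)])
g=[487,269,-.21]
for l,x,p in((L,w,pw),(L2,t,pt)):
    v,r=fit(l,x,p,g); print(np.round(v,3),r.tolist())
# wrist view check of thin block skipped
B=(512.6,-252.7,.0957)
T=W(B,[(-18.5,31,135.2)])[0]; R=Rt(B[2],30)
print(T); need(T-R[:,2]*90,R)
E
```

```text
[ 4.89465e+02  2.72489e+02 -2.16000e-01] [[-2.3, -1.8], [1.2, -1.6], [-2.8, 2.1], [0.0, 0.1], [0.4, 0.2], [0.5, 0.9], [0.2, 0.2], [0.0, 0.2]]
[ 4.88984e+02  2.72440e+02 -2.14000e-01] [[-1.6, -2.2], [-0.1, -0.6], [-0.5, -0.1], [0.9, 0.3], [0.2, 0.8], [0.6, 0.2], [0.3, 0.2], [0.1, -0.1], [-0.3, 0.5]]
[ 491.22247774 -223.60959708  135.2       ]
at [471.5 230.5 290.3] turn units [ 0.79  4.96 -2.9 ] then shift units [-3.27 15.13  1.08]
```

```bash
python3 -m crank '[[-0.15,0,0.3,0,0,0,-0.98],[-0.15,0,0.3,0,0,0,-0.98],[-0.15,0,0.3,0,0,0,-0.98],[-0.15,0,1,0,0,1,0],[-0.15,0,1,0,0,1,0],[-0.15,0,1,0,0,1,0],[-0.15,0,1,0,0,1,0],[-0.15,0,1,0,0,1,0],[-0.15,0,1,0,0,0,0],[-0.15,0,1,0,0,0,0],[-0.15,0,1,0,0,0,0],[-0.15,0,1,0,0,0,0]]'
python3 -m crank '[[-0.15,0,0.8,0,0,0,0],[-0.15,0,0.8,0,0,0,0],[-0.15,0,0.8,0,0,0,0],[-0.15,0,0.8,0,0,0,0],[-0.15,0,0.8,0,0,0,0],[-0.15,0,0,0,0,0,0],[-0.15,0,0,0,0,0,0]]'
python3 - <<'E'
from h import *
B=(512.6,-252.7,.0957)
T=W(B,[(-18.5,31,135.2)])[0]; R=Rt(B[2],30)
need(T,R);print(np.round(robot.get_state()["joints"],2))
E
```

```text
clock: 5.55
tool_pos: [493.1, -66.0, 290.8]
tool_rot: [0.965, 0.045, 0.259, -0.012]
force: [-0.7, -0.4, 0.4]
width: 0.58
gripper_force: 0.0
clock: 6.25
tool_pos: [504.4, -183.7, 290.4]
tool_rot: [0.965, 0.045, 0.258, -0.012]
force: [0.3, 0.7, 0.3]
width: 0.577
gripper_force: 0.0
at [ 504.4 -183.7  290.4] turn units [ 0.01  0.01 -0.03] then shift units [-3.07  1.28  4.2 ]
[ 0.25  0.01  0.16  2.11 -0.44  0.6  -0.76]
```

```bash
python3 -m crank '[[-0.15,-0.77,0.32,0,0,0,0],[-0.15,-0.77,0.32,0,0,0,0],[-0.15,-0.77,0.32,0,0,0,0],[-0.15,-0.76,0.32,0,0,0,0],[-0.15,0,0,0.6,0,0,0],[-0.15,0,0,0.6,0,0,0],[-0.15,0,0,0.6,0,0,0],[-0.15,0,0,0.6,0,0,0],[-0.15,0,0,0.6,0,0,0],[-0.15,0,0,0.6,0,0,0],[-0.15,0,0,0.6,0,0,0],[-0.15,0,0,0,0,0,0]]'
python3 - <<'E'
from h import *
import cv2
B=(512.6,-252.7,.0957)
T=W(B,[(-18.5,31,135.2)])[0]; R=Rt(B[2],30)
need(T,R);print(robot.get_state()["force"])
im=read_camera("side")[80:230,300:500,::-1]
cv2.imwrite("pics/s1.png",cv2.resize(im,None,fx=4,fy=4,interpolation=cv2.INTER_CUBIC))
E
```

```text
clock: 7.45
tool_pos: [491.9, -220.4, 133.8]
tool_rot: [0.965, 0.047, 0.258, -0.014]
force: [-0.3, -0.1, -0.4]
width: 0.576
gripper_force: 0.0
at [ 491.9 -220.4  133.8] turn units [-0.04  0.02 -0.  ] then shift units [-0.01  0.1  -0.06]
[-0.3307054  -0.10517234 -0.40402535]
```

View pics/s1.png

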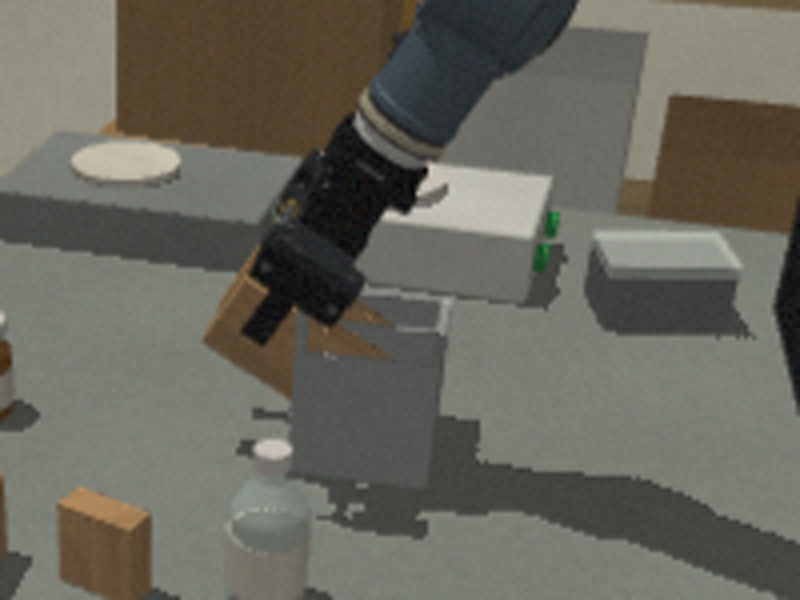

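```bash
python3 -m crank '[[-0.15,0,0.1,-0.06,0,0,0],[1,0,0,0,0,0,0],[1,0,0,0,0,0,0],[1,0,0,0,0,0,0],[1,0,0,0,0,0,0],[1,0,0,0,0,0,0],[1,0,0,0,0,0,0],[1,0,0,0,0,0,0]]'
python3 -m crank '[[1,0.3,0,-0.01,0,0,0],[1,0.4,0,-0.01,0,0,0],[1,0.4,0,-0.01,0,0,0],[1,0.4,0,0,0,0,0]]'
```

```text
clock: 8.3
tool_pos: [491.7, -225.7, 137.2]
tool_rot: [0.965, 0.046, 0.259, -0.012]
force: [-0.1, 1.1, 3.0]
width: 0.321
gripper_force: 29.9
clock: 8.7
tool_pos: [529.6, -222.1, 159.7]
tool_rot: [0.965, 0.046, 0.258, -0.012]
force: [0.2, 0.3, -1.3]
width: 0.316
gripper_force: 29.9
```

```bash
python3 -m crank '[[1,0.5,0,0,0,0,0],[1,0.5,0,0,0,0,0],[1,0.5,0,0,0,0,0],[1,0.5,0,0,0,0,0],[1,0.5,0,0,0,0,0],[1,0.5,0,0,0,0,0],[1,0.5,0,0,0,0,0]]'
python3 -m crank '[[1,0.5,0,-0.3,0,0,0],[1,0.5,0,-0.5,0,0,0],[1,0.5,0,-0.8,0,0,0],[1,0.3,0,-0.8,0,0,0],[1,0.2,0,-0.8,0,0,0],[1,0,0,0,0,0,0]]'
python3 - <<'E'
from h import *
import cv2
print(np.round(robot.get_state()["joints"],2))
need([489,272,300],Rt(-.215))
im=read_camera("side")[40:240,240:500,::-1]
cv2.imwrite("pics/s2.png",cv2.resize(im,None,fx=3,fy=3,interpolation=cv2.INTER_CUBIC))
E
```

```text
clock: 9.4
tool_pos: [620.1, -213.4, 211.9]
tool_rot: [0.965, 0.046, 0.258, -0.012]
force: [0.4, 0.4, -1.7]
width: 0.326
gripper_force: 29.9
clock: 10.0
tool_pos: [624.9, -214.5, 329.3]
tool_rot: [0.964, 0.045, 0.261, -0.011]
force: [0.7, -1.3, -0.9]
width: 0.319
gripper_force: 29.9
[ 0.1   0.18  0.32  1.83 -0.46  0.71 -0.79]
at [ 624.9 -214.5  329.3] turn units [-0.75 -5.01  2.88] then shift units [ -7.89 -14.88   0.98]
```

View pics/s2.png

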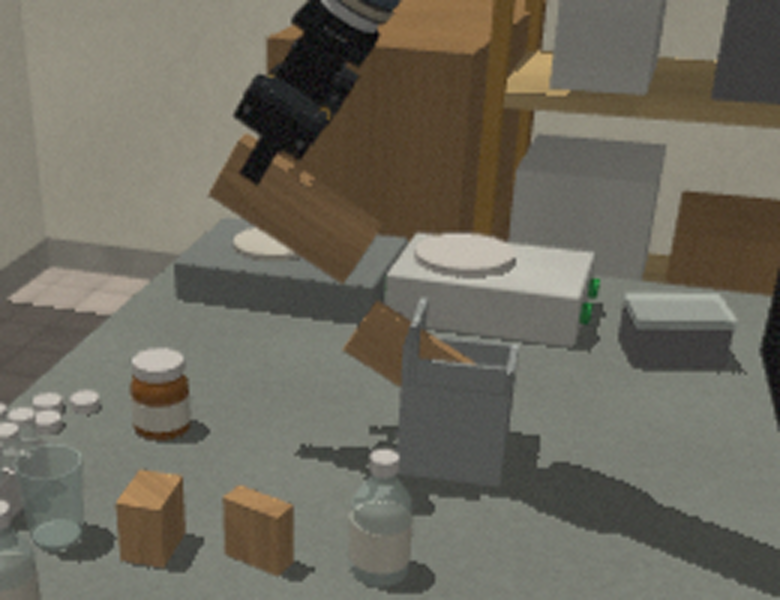

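```bash
python3 -m crank '[[1,0,0,0,0,-1,0],[1,0,0,0,0,-1,0],[1,0,0,0,0,-1,0],[1,0,0,0,0,-1,0],[1,0,0,0,0,-1,0],[1,0,0,0,0,0,0.98],[1,0,0,0,0,0,0.98],[1,0,0,0,0,0,0.98],[1,0,0,0,0,0,0]]'
python3 - <<'E'
from h import *
print(np.round(robot.get_state()["joints"],2))
Y=(489.2,272.5,-.215); T=W(Y,[(55.3,70,200)])[0]; print(T); need(T,Rt(-.215))
E
```

```text
clock: 10.95
tool_pos: [623.9, -212.7, 323.0]
tool_rot: [0.994, -0.106, -0.002, -0.0]
force: [0.9, -0.4, -1.2]
width: 0.319
gripper_force: 29.9
[-0.05  0.41  0.45  1.48 -0.18  1.3  -1.36]
[558.16111458 329.09023481 200.        ]
at [ 623.9 -212.7  323. ] turn units [-0.    0.04  0.02] then shift units [ -5.99 -17.17   4.1 ]
```

```bash
python3 -m crank '[[1,-0.33,-0.95,0.1,0,0,0],[1,-0.33,-0.95,0.1,0,0,0],[1,-0.33,-0.95,0.1,0,0,0],[1,-0.33,-0.95,0.1,0,0,0],[1,-0.33,-0.95,0.1,0,0,0],[1,-0.33,-0.95,0.1,0,0,0],[1,-0.33,-0.95,0.1,0,0,0],[1,-0.33,-0.95,0.1,0,0,0],[1,-0.33,-0.95,0.1,0,0,0]]'
python3 -m crank '[[1,-0.33,-0.95,0.1,0,0,0],[1,-0.33,-0.95,0.1,0,0,0],[1,-0.33,-0.95,0.1,0,0,0],[1,-0.33,-0.95,0.1,0,0,0],[1,-0.33,-0.95,0.1,0,0,0],[1,-0.33,-0.95,0.1,0,0,0],[1,-0.33,-0.95,0.1,0,0,0],[1,-0.33,-0.95,0.1,0,0,0],[1,0,0,0,0,0,0],[1,0,0,0,0,0,0]]'
python3 - <<'E'
from h import *
print(np.round(robot.get_state()["joints"],2))
Y=(489.2,272.5,-.215); T=W(Y,[(55.3,70,115)])[0]; need(T,Rt(-.215))
E
```

```text
clock: 11.85
tool_pos: [590.7, 57.7, 297.3]
tool_rot: [0.994, -0.105, -0.001, 0.0]
force: [0.1, -0.5, -1.1]
width: 0.322
gripper_force: 29.9
clock: 12.85
tool_pos: [561.5, 296.5, 273.2]
tool_rot: [0.995, -0.104, -0.001, 0.001]
force: [0.8, -0.6, -1.2]
width: 0.32
gripper_force: 29.9
[-0.74  0.38  0.26  1.61 -0.1   1.17 -2.24]
at [561.5 296.5 273.2] turn units [0.02 0.02 0.05] then shift units [-0.34 -1.04  5.27]
```

Hover just above (bar bottom about 10 mm over the rim) and check visually.

```bash
python3 -m crank '[[1,-0.17,-0.52,0,0,0,0.05],[1,-0.17,-0.52,0.2,0,0,0],[1,0,0,0.7,0,0,0],[1,0,0,0.8,0,0,0],[1,0,0,0.8,0,0,0],[1,0,0,0.8,0,0,0],[1,0,0,0.8,0,0,0],[1,0,0,0.7,0,0,0],[1,0,0,0.4,0,0,0],[1,0,0,0,0,0,0],[1,0,0,0,0,0,0]]'
python3 - <<'E'
from h import *
import cv2
Y=(489.2,272.5,-.215); T=W(Y,[(55.3,70,64.6)])[0]; need(T,Rt(-.215))
a=read_camera("wrist")[:,:,::-1]; b=read_camera("top")[190:300,175:285,::-1]; c=read_camera("side")[210:340,220:380,::-1]
r=lambda i,w,h:cv2.resize(i,(w,h),interpolation=cv2.INTER_CUBIC)
cv2.imwrite("pics/m1.png",np.hstack([r(b,380,380),r(c,420,380)])); cv2.imwrite("pics/w2.png",a)
E
```

```text
clock: 13.95
tool_pos: [559.4, 329.2, 119.3]
tool_rot: [0.994, -0.109, 0.0, -0.0]
force: [0.1, 0.1, -1.2]
width: 0.32
gripper_force: 29.9
at [559.4 329.2 119.3] turn units [-0.01 -0.01 -0.03] then shift units [-0.04  0.01  1.82]
```

View pics/m1.png

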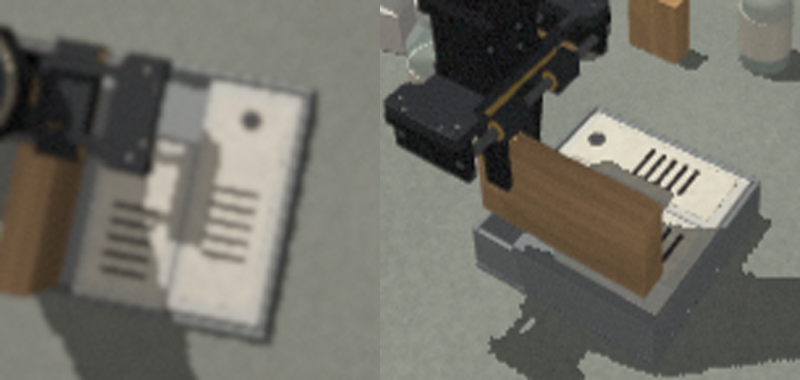

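```bash
python3 - <<'E'
from h import *
s=robot.get_state();Y=(489.2,272.5,-.215)
x,y=local(s["tool_pos"],Y); z=s["tool_pos"][2]+10.4; print(x,y)
p=camera_params("side"); q=camera_params("top")
a=proj(W(Y,[(x-55.3-84,y+14,z-70),(x-55.3+84,y+14,z-70),(x-55.3-84,y-14,z)]),p)
print((a-[220,210])*[420/160,380/130]+[380,0])
b=proj(W(Y,[(x-55.3-84,y+14,z),(x-55.3-84,y-14,z)]),q); print((b-[175,190])*380/110)
E
```

```text
56.981854451156366 70.34991348573848
[[648.29317785 296.20395144]
 [484.53623245 206.63821241]
 [666.81998175 198.71609186]]
[[-12.64128487 289.29672346]
 [ 28.08163593 297.16202544]]
```

```bash
cat > bar.py <<'E'
from h import *
import cv2
def cmp(name,roi,zc,TX=None,pitch=0,off=(0,0,0)):
    p=camera_params(name); im=read_camera(name); s=robot.get_state()
    hsv=cv2.cvtColor(im,cv2.COLOR_RGB2HSV); m=((hsv[...,0]<20)&(hsv[...,1]>80)).astype(np.uint8)
    x0,x1,y0,y1=roi; k=np.zeros_like(m); k[y0:y1,x0:x1]=m[y0:y1,x0:x1]; 
    k=(cv2.connectedComponents(k)[1]); k=(k==np.argmax(np.bincount(k[k>0]))).astype(np.uint8)
    return p,k
def res(v,Y,base,views):
    out=[]
    C=np.array([(a*84,b*14,c*35) for a in(-1,1) for b in(-1,1) for c in(-1,1)],float)
    ca,sa=np.cos(v[2]),np.sin(v[2]); X=np.c_[ca*C[:,0]-sa*C[:,1]+base[0]+v[0],sa*C[:,0]+ca*C[:,1]+base[1]+v[1],C[:,2]+base[2]]
    X=W(Y,X)
    for p,k,fn in views:
        h=cv2.convexHull(proj(X,p).astype(np.float32)); out.append(fn(h,k))
    return np.concatenate(out)
def edge(h,k,pts):
    # signed distance of observed boundary pts to model hull
    return np.array([cv2.pointPolygonTest(h,(float(a),float(b)),True) for a,b in pts])
E
python3 - <<'E'
from bar import *
Y=(489.2,272.5,-.215); s=robot.get_state(); x,y=local(s["tool_pos"],Y); base=(x-55.3,y,s["tool_pos"][2]+10.4-35)
pt,kt=cmp("top",(150,200,215,290),0); ps,ks=cmp("side",(230,350,230,330),0)
print(kt.sum(),ks.sum())
def bnd(k): return np.argwhere(k>0)[:,::-1]
# top: right boundary (rows) and bottom boundary (cols)
T=bnd(kt); S=bnd(ks); print(T.min(0),T.max(0),S.min(0),S.max(0))
rt=np.array([(T[T[:,1]==r,0].max()+.5,r) for r in np.unique(T[:,1])]); lt=np.array([(T[T[:,1]==r,0].min()-.5,r) for r in np.unique(T[:,1])])
bt=np.array([(c,T[T[:,0]==c,1].max()+.5) for c in np.unique(T[:,0])])
bs=np.array([(c,S[S[:,0]==c,1].max()+.5) for c in np.unique(S[:,0])])
rs=np.array([(S[S[:,1]==r,0].max()+.5,r) for r in np.unique(S[:,1])])
print("right top",rt[::4].tolist());print("left top",lt[::4].tolist());print("bot top",bt.tolist());print("bot side",bs[::5].tolist());print("right side",rs[::3].tolist())
C=np.array([(a*84,b*14,c*35) for a in(-1,1) for b in(-1,1) for c in(-1,1)],float)+base
for p in(pt,ps): print(np.round(np.c_[np.sign(C-base),proj(W(Y,C),p)],1).tolist())
E
```

```text
765 2050
[173 232] [199 274] [258 255] [327 311]
right top [[198.5, 232.0], [198.5, 236.0], [197.5, 240.0], [197.5, 244.0], [195.5, 248.0], [195.5, 252.0], [194.5, 256.0], [193.5, 260.0], [192.5, 264.0], [191.5, 268.0], [190.5, 272.0]]
left top [[180.5, 232.0], [179.5, 236.0], [178.5, 240.0], [177.5, 244.0], [176.5, 248.0], [175.5, 252.0], [175.5, 256.0], [174.5, 260.0], [173.5, 264.0], [172.5, 268.0], [172.5, 272.0]]
bot top [[173.0, 273.5], [174.0, 273.5], [175.0, 273.5], [176.0, 273.5], [177.0, 274.5], [178.0, 274.5], [179.0, 274.5], [180.0, 274.5], [181.0, 274.5], [182.0, 274.5], [183.0, 274.5], [184.0, 274.5], [185.0, 273.5], [186.0, 273.5], [187.0, 273.5], [188.0, 272.5], [189.0, 272.5], [190.0, 272.5], [191.0, 271.5], [192.0, 266.5], [193.0, 262.5], [194.0, 257.5], [195.0, 253.5], [196.0, 247.5], [197.0, 244.5], [198.0, 239.5], [199.0, 233.5]]
bot side [[258.0, 270.5], [263.0, 282.5], [268.0, 284.5], [273.0, 287.5], [278.0, 289.5], [283.0, 292.5], [288.0, 295.5], [293.0, 297.5], [298.0, 300.5], [303.0, 302.5], [308.0, 305.5], [313.0, 307.5], [318.0, 310.5], [323.0, 308.5]]
right side [[273.5, 255.0], [280.5, 258.0], [286.5, 261.0], [292.5, 264.0], [299.5, 267.0], [306.5, 270.0], [312.5, 273.0], [319.5, 276.0], [326.5, 279.0], [326.5, 282.0], [327.5, 285.0], [327.5, 288.0], [327.5, 291.0], [327.5, 294.0], [327.5, 297.0], [327.5, 300.0], [327.5, 303.0], [324.5, 306.0], [322.5, 309.0]]
[[-1.0, -1.0, -1.0, 192.7, 272.8], [-1.0, -1.0, 1.0, 183.1, 276.0], [-1.0, 1.0, -1.0, 181.7, 270.7], [-1.0, 1.0, 1.0, 171.3, 273.7], [1.0, -1.0, -1.0, 206.3, 206.9], [1.0, -1.0, 1.0, 197.8, 205.1], [1.0, 1.0, -1.0, 195.4, 204.8], [1.0, 1.0, 1.0, 186.1, 202.9]]
[[-1.0, -1.0, -1.0, 329.4, 302.7], [-1.0, -1.0, 1.0, 329.3, 278.0], [-1.0, 1.0, -1.0, 322.2, 311.3], [-1.0, 1.0, 1.0, 321.7, 286.4], [1.0, -1.0, -1.0, 267.8, 273.5], [1.0, -1.0, 1.0, 265.0, 249.8], [1.0, 1.0, -1.0, 259.8, 280.7], [1.0, 1.0, 1.0, 256.7, 256.8]]
```

```bash
python3 -m crank '[[1,-0.13,0,0,0,0,0],[1,0,0,0.2,0,0,0],[1,0,0,0.2,0,0,0],[1,0,0,0.2,0,0,0],[1,0,0,0.2,0,0,0],[1,0,0,0.2,0,0,0],[1,0,0,0,0,0,0]]'
python3 -m crank '[[1,0,0,0.15,0,0,0],[1,0,0,0.15,0,0,0],[1,0,0,0.1,0,0,0],[1,0,0,0,0,0,0]]'
```

```text
clock: 14.9
tool_pos: [554.6, 329.0, 87.5]
tool_rot: [0.994, -0.109, -0.001, 0.001]
force: [-0.1, -0.6, -1.5]
width: 0.32
gripper_force: 29.9
clock: 15.3
tool_pos: [554.9, 329.2, 76.3]
tool_rot: [0.994, -0.109, -0.0, 0.0]
force: [-0.2, -0.3, -1.1]
width: 0.32
gripper_force: 29.9
```

No contact; entering freely. Continue to the floor.

```bash
python3 -m crank '[[1,0,0,0.1,0,0,0],[1,0,0,0.1,0,0,0],[1,0,0,0.05,0,0,0],[1,0,0,0,0,0,0]]'
python3 -m crank '[[1,0,0,0.05,0,0,0],[1,0,0,0.05,0,0,0],[1,0,0,0.05,0,0,0],[1,0,0,0,0,0,0]]'
```

```text
clock: 15.7
tool_pos: [555.0, 329.3, 69.0]
tool_rot: [0.994, -0.109, -0.0, 0.0]
force: [-0.7, -0.0, -1.2]
width: 0.317
gripper_force: 29.9
clock: 16.1
tool_pos: [555.3, 329.4, 65.2]
tool_rot: [0.994, -0.109, 0.0, -0.0]
force: [-1.2, -0.4, 1.6]
width: 0.319
gripper_force: 29.9
```

```bash
python3 -m crank '[[1,0,0,0.03,0,0,0],[1,0,0,0,0,0,0],[0,0,0,0,0,0,0],[0,0,0,0,0,0,0],[-0.2,0,0,0,0,0,0],[-0.2,0,0,0,0,0,0],[-0.2,0,0,-0.5,0,0,0],[-0.2,0,0,-1,0,0,0],[-0.2,0,0,-1,0,0,0],[-0.2,0,0,-1,0,0,0],[-0.2,0,0,-1,0,0,0],[-0.2,0,0,0,0,0,0]]'
python3 - <<'E'
from h import *
print(np.round(robot.get_state()["joints"],2))
K=(655.6,23.6,.0426); need([655.6,23.6,190],Rt(.0426+np.pi/2))
E
```

```text
clock: 17.3
tool_pos: [558.0, 330.7, 205.2]
tool_rot: [0.994, -0.109, 0.004, -0.003]
force: [0.5, 0.6, 0.2]
width: 0.6
gripper_force: 0.0
[-0.78  0.45  0.25  1.66 -0.12  1.03 -2.28]
at [558.  330.7 205.2] turn units [ 1.00e-02 -1.20e-01 -1.75e+01] then shift units [-10.37   2.81   0.51]
```

```bash
python3 -m crank '[[-0.43,0,0,0,0,0.1,-0.97],[-0.43,0,0,0,0,0,-0.97],[-0.43,0,0,0,0,0,-0.97],[-0.43,0,0,0,0,0,-0.97],[-0.43,0,0,0,0,0,-0.97],[-0.43,0,0,0,0,0,-0.97],[-0.43,0,0,0,0,0,-0.97],[-0.43,0,0,0,0,0,-0.97],[-0.43,0,0,0,0,0,-0.97]]'
python3 -m crank '[[-0.43,0,0,0,0,0,-0.97],[-0.43,0,0,0,0,0,-0.97],[-0.43,0,0,0,0,0,-0.97],[-0.43,0,0,0,0,0,-0.97],[-0.43,0,0,0,0,0,-0.97],[-0.43,0,0,0,0,0,-0.97],[-0.43,0,0,0,0,0,-0.97],[-0.43,0,0,0,0,0,-0.97],[-0.43,0,0,0,0,0,-0.97],[-0.43,0,0,0,0,0,0],[-0.43,0,0,0,0,0,0]]'
python3 - <<'E'
from bar import *
print(np.round(robot.get_state()["joints"],2))
need([655.6,23.6,190],Rt(.0426+np.pi/2))
p=camera_params("top")
print("beaker",fit([(0,34,90),(0,-34,90)],np.array([(298,134),(326,134)]),p,[750,30,0]))
# placed bar check
pt,kt=cmp("top",(160,215,200,290),0); ps,ks=cmp("side",(230,360,230,340),0)
Y=(489.2,272.5,-.215)
C=np.array([(a*84,70+b*14,5+c) for a in(-1,1) for b in(-1,1) for c in(37,70)],float)
for p,k in((pt,kt),(ps,ks)):
    S=np.argwhere(k>0)[:,::-1]; h=cv2.convexHull(S.astype(np.int32)); print(k.sum(),cv2.approxPolyDP(h,2,True).reshape(-1,2).tolist()); print(np.round(proj(W(Y,C),p),1).tolist())
E
```

```text
clock: 18.2
tool_pos: [555.0, 329.2, 199.0]
tool_rot: [0.939, 0.343, 0.004, 0.003]
force: [-0.2, 0.4, -0.4]
width: 0.719
gripper_force: 0.0
clock: 19.3
tool_pos: [555.2, 329.1, 198.9]
tool_rot: [0.694, 0.72, 0.003, 0.004]
force: [-0.6, 0.4, -0.3]
width: 0.717
gripper_force: 0.0
[-0.49  0.46 -0.16  1.65  0.09  1.03 -0.64]
at [555.2 329.1 198.9] turn units [ 0.1   0.02 -0.06] then shift units [-10.32   2.91   0.3 ]
beaker (array([ 7.56331185e+02,  3.76321490e+01, -2.68905208e-02]), array([[ 0.2,  0. ],
       [-0.2,  0. ]]))
974 [[207, 210], [210, 213], [195, 271], [191, 274], [183, 273], [183, 247], [194, 209]]
[[195.0, 272.7], [190.9, 274.1], [184.3, 270.6], [179.7, 272.0], [208.3, 208.0], [204.6, 207.2], [197.6, 205.9], [193.6, 205.1]]
1493 [[329, 312], [322, 320], [262, 288], [261, 277], [269, 271], [327, 298]]
[[330.2, 309.1], [330.2, 298.0], [323.1, 317.8], [322.9, 306.6], [269.1, 279.6], [267.9, 268.9], [261.3, 286.9], [259.9, 276.1]]
```

```bash
python3 -m crank '[[-0.43,-0.94,0.26,0,0.1,0,-0.06],[-0.43,-0.94,0.26,0,0,0,0],[-0.43,-0.94,0.26,0,0,0,0],[-0.43,-0.94,0.26,0,0,0,0],[-0.43,-0.94,0.26,0,0,0,0],[-0.43,-0.94,0.27,0,0,0,0],[-0.43,-0.94,0.27,0,0,0,0],[-0.43,-0.94,0.27,0,0,0,0],[-0.43,-0.94,0.27,0,0,0,0],[-0.43,-0.94,0.27,0,0,0,0],[-0.43,-0.94,0.27,0,0,0,0],[-0.43,0,0,0,0,0,0]]'
python3 - <<'E'
from bar import *
need([655.6,23.6,60],Rt(.0426+np.pi/2))
cv2.imwrite("pics/w3.png",read_camera("wrist")[:,:,::-1])
p,k=cmp("wrist",(0,640,0,260),0)
C=np.array([(a*23.5,b*32.5,70) for a,b in((1,1),(1,-1),(-1,-1),(-1,1))]);print(np.round(proj(W((655.6,23.6,.0426),C),p),1).tolist())
hsv=cv2.cvtColor(read_camera("wrist"),cv2.COLOR_RGB2HSV); m=((hsv[...,0]<20)&(hsv[...,1]>80)).astype(np.uint8)
n,l,st,c=cv2.connectedComponentsWithStats(m)
for i in range(1,n):
    if st[i,4]>400: print(st[i],cv2.approxPolyDP(cv2.convexHull(np.argwhere(l==i)[:,::-1].astype(np.int32)),2,True).reshape(-1,2).tolist())
E
```

```text
clock: 20.6
tool_pos: [657.7, 17.0, 199.6]
tool_rot: [0.694, 0.72, -0.002, 0.002]
force: [-0.7, -0.3, 0.1]
width: 0.712
gripper_force: 0.0
at [657.7  17.  199.6] turn units [ 0.    0.06 -0.06] then shift units [ 0.22 -0.06  4.65]
[[338.9, 155.9], [337.7, 217.6], [293.0, 217.7], [291.4, 156.0]]
[ 294  152   45   67 2878] [[338, 217], [297, 218], [294, 160], [299, 152], [332, 152], [337, 158]]
[ 181  168   77   52 2599] [[257, 183], [253, 198], [239, 219], [181, 202], [185, 181], [209, 168]]
[191 243  22  50 608] [[208, 243], [212, 250], [211, 282], [203, 292], [196, 292], [191, 279], [193, 257], [201, 243]]
[420 243  22  50 566] [[436, 292], [429, 292], [422, 283], [420, 252], [422, 246], [427, 243], [436, 250], [441, 268], [440, 285]]
[ 247  301  311   19 4507] [[557, 318], [247, 318], [251, 307], [434, 301], [539, 301]]
```

Block matches the model within about 1 px. Descend and grip.

```bash
python3 -m crank '[[-0.43,0.22,-0.06,0,0,0.06,-0.06],[-0.43,0,0,0.7,0,0,0],[-0.43,0,0,0.8,0,0,0],[-0.43,0,0,0.8,0,0,0],[-0.43,0,0,0.8,0,0,0],[-0.43,0,0,0.7,0,0,0],[-0.43,0,0,0.5,0,0,0],[-0.43,0,0,0.35,0,0,0],[-0.43,0,0,0,0,0,0]]'
python3 -m crank '[[1,0,0,0,0,0,0],[1,0,0,0,0,0,0],[1,0,0,0,0,0,0],[1,0,0,0,0,0,0],[1,0,0,0,0,0,0],[1,0,0,0,0,0,0]]'
```

```text
clock: 21.65
tool_pos: [653.5, 31.3, 58.9]
tool_rot: [0.688, 0.725, 0.001, -0.002]
force: [-0.1, 0.1, 1.0]
width: 0.717
gripper_force: 0.0
clock: 22.25
tool_pos: [655.6, 30.6, 61.4]
tool_rot: [0.689, 0.725, 0.002, -0.001]
force: [1.0, 0.4, 6.0]
width: 0.54
gripper_force: 29.9
```

```bash
python3 -m crank '[[1,0,0,-0.3,0,0,0],[1,0,0,-0.7,0,0,0],[1,0,0,-0.9,0,0,0],[1,0,0,-0.9,0,0,0],[1,0,0,-0.9,0,0,0],[1,0,0,-0.9,0,0,0],[1,0,0,-0.9,0,0,0],[1,0,0,0,0,0,0.83],[1,0,0,0,0,0,0.83],[1,0,0,0,0,0,0.83],[1,0,0,0,0,0,0],[1,0,0,0,0,0,0]]'
python3 - <<'E'
from h import *
Y=(489.2,272.5,-.215); T=W(Y,[(62.5,25.5,200)])[0]; print(T); need(T,Rt(-.215+np.pi/2)); print(robot.get_state()["width"])
E
```

```text
clock: 23.45
tool_pos: [654.0, 29.8, 224.8]
tool_rot: [0.776, 0.63, 0.001, -0.002]
force: [0.7, 0.8, -0.6]
width: 0.539
gripper_force: 29.9
[555.70138406 284.07868378 200.        ]
at [654.   29.8 224.8] turn units [-0.02 -0.03  0.07] then shift units [ 7.58 -5.01  0.83]
0.5393941112396001
```

```bash
python3 -m crank '[[1,0.84,-0.56,0,0,0,0.07],[1,0.84,-0.56,0,0,0,0],[1,0.84,-0.56,0,0,0,0],[1,0.84,-0.56,0,0,0,0],[1,0.84,-0.56,0,0,0,0],[1,0.84,-0.56,0,0,0,0],[1,0.84,-0.56,0,0,0,0],[1,0.84,-0.56,0,0,0,0],[1,0.84,-0.53,0,0,0,0],[1,0,0,0.8,0,0,0],[1,0,0,0,0,0,0],[1,0,0,0,0,0,0]]'
python3 -m crank '[[1,0,0,0.8,0,0,0],[1,0,0,0.8,0,0,0],[1,0,0,0.6,0,0,0],[1,0,0,0,0,0,0],[1,0,0,0,0,0,0],[1,0,0,0,0,0,0]]'
python3 - <<'E'
from bar import *
Y=(489.2,272.5,-.215); s=robot.get_state(); x,y=local(s["tool_pos"],Y);print("local",x,y)
need(W(Y,[(62.5,25.5,66)])[0],Rt(-.215+np.pi/2))
z=s["tool_pos"][2]-60
C=np.array([(x+a*23.5,y-7+b*32.5,z+c) for a in(-1,1) for b in(-1,1) for c in(0,70)],float)
for n,roi in(("top",(150,260,190,250)),("side",(250,400,190,300))):
    p,k=cmp(n,roi,0); S=np.argwhere(k>0)[:,::-1]; print(n,k.sum(),cv2.approxPolyDP(cv2.convexHull(S.astype(np.int32)),1.5,True).reshape(-1,2).tolist()); print(np.round(proj(W(Y,C),p),1).tolist())
b=read_camera("top")[190:300,165:275,::-1]; c=read_camera("side")[190:340,240:390,::-1]
r=lambda i:cv2.resize(i,(400,400),interpolation=cv2.INTER_CUBIC)
cv2.imwrite("pics/m2.png",np.hstack([r(b),r(c)]))
E
```

```text
clock: 24.65
tool_pos: [556.2, 282.5, 201.9]
tool_rot: [0.779, 0.626, 0.0, -0.002]
force: [-0.2, 0.4, -0.1]
width: 0.536
gripper_force: 29.9
clock: 25.25
tool_pos: [557.5, 284.0, 138.1]
tool_rot: [0.78, 0.626, 0.003, -0.001]
force: [-0.3, 0.3, -0.7]
width: 0.537
gripper_force: 29.9
local 64.27641518936474 25.830892660692168
at [557.5 284.  138.1] turn units [ 0.01 -0.06 -0.02] then shift units [-0.01 -0.06  2.4 ]
top 286 [[230, 212], [227, 228], [213, 227], [217, 209]]
[[228.3, 229.6], [221.4, 229.6], [202.6, 224.7], [193.6, 224.2], [232.1, 210.9], [225.5, 209.4], [206.4, 206.0], [197.8, 204.2]]
side 988 [[328, 299], [282, 299], [262, 288], [261, 277], [267, 271], [270, 271]]
[[300.9, 257.6], [299.6, 233.8], [284.0, 273.7], [281.9, 249.3], [285.1, 250.8], [283.1, 227.3], [267.8, 266.2], [265.0, 242.1]]
```

View pics/m2.png

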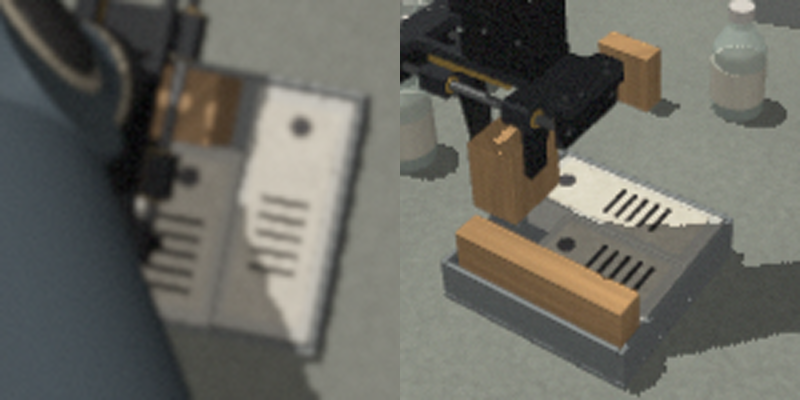

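```bash
python3 -m crank '[[1,0,-0.05,0.3,0,0,0],[1,0,0,0.3,0,0,0],[1,0,0,0.3,0,0,0],[1,0,0,0.2,0,0,0],[1,0,0,0.2,0,0,0],[1,0,0,0,0,0,0]]'
python3 -m crank '[[1,0,0,0.15,0,0,0],[1,0,0,0.15,0,0,0],[1,0,0,0.15,0,0,0],[1,0,0,0,0,0,0]]'
```

```text
clock: 26.05
tool_pos: [554.3, 284.1, 96.0]
tool_rot: [0.779, 0.627, 0.0, -0.002]
force: [-0.0, -0.0, -0.2]
width: 0.535
gripper_force: 29.9
clock: 26.45
tool_pos: [554.3, 284.2, 83.0]
tool_rot: [0.779, 0.627, 0.001, -0.002]
force: [0.4, -0.6, -1.0]
width: 0.534
gripper_force: 29.9
```

```bash
python3 -m crank '[[1,0,0,0.15,0,0,0],[1,0,0,0.15,0,0,0],[1,0,0,0.1,0,0,0],[1,0,0,0.05,0,0,0],[1,0,0,0,0,0,0]]'
python3 -m crank '[[1,0,0,0.05,0,0,0],[1,0,0,0.05,0,0,0],[1,0,0,0,0,0,0]]'
```

```text
clock: 26.95
tool_pos: [554.6, 284.4, 69.9]
tool_rot: [0.779, 0.627, 0.001, -0.002]
force: [0.6, 0.1, -0.8]
width: 0.539
gripper_force: 29.9
clock: 27.25
tool_pos: [554.6, 284.5, 67.1]
tool_rot: [0.779, 0.627, 0.001, -0.002]
force: [-0.7, 0.6, -0.5]
width: 0.536
gripper_force: 29.9
```

```bash
python3 -m crank '[[1,0,0,0.05,0,0,0],[1,0,0,0.05,0,0,0],[1,0,0,0,0,0,0]]'
python3 -m crank '[[1,0,0,0.03,0,0,0],[1,0,0,0,0,0,0]]'
```

```text
clock: 27.55
tool_pos: [555.0, 284.7, 66.3]
tool_rot: [0.779, 0.627, 0.001, -0.002]
force: [-2.6, -2.7, 10.9]
width: 0.541
gripper_force: 29.9
clock: 27.75
tool_pos: [555.0, 284.6, 66.3]
tool_rot: [0.779, 0.626, 0.001, -0.002]
force: [-4.4, -3.2, 15.5]
width: 0.538
gripper_force: 29.9
```

```bash
python3 -m crank '[[0,0,0,-0.05,0,0,0],[-0.43,0,0,0,0,0,0],[-0.43,0,0,0,0,0,0],[-0.43,0,0,0,0,0,0],[-0.43,0,0,-0.5,0,0,0],[-0.43,0,0,-1,0,0,0],[-0.43,0,0,-1,0,0,0],[-0.43,0,0,-1,0,0,0],[-0.43,0,0,-1,0,0,0],[-0.43,0,0,-1,0,0,0]]'
python3 -m crank '[[-0.43,-1,0,-0.5,0,0,0],[-0.43,-1,0,0,0,0,0],[-0.43,-1,0,0,0,0,0],[-0.43,-1,0,0,0,0,0],[-0.43,-1,0,0,0,0,0],[-0.43,-1,0,0,0,0,0],[-0.43,-1,0,0,0,0,0],[-0.43,-1,0,0,0,0,0],[-0.43,0,0,0,0,0,0],[-0.43,0,0,0,0,0,0]]'
python3 - <<'E'
from bar import *
Y=(489.2,272.5,-.215)
mk=lambda c,h:np.array([(c[0]+a*h[0],c[1]+b*h[1],z) for a in(-1,1) for b in(-1,1) for z in(42,75)],float)
for n,roi in(("top",(160,270,195,290)),("side",(240,360,220,340))):
    p=camera_params(n); hsv=cv2.cvtColor(read_camera(n),cv2.COLOR_RGB2HSV); m=((hsv[...,0]<20)&(hsv[...,1]>80)).astype(np.uint8)
    q=np.zeros_like(m);x0,x1,y0,y1=roi;q[y0:y1,x0:x1]=m[y0:y1,x0:x1]
    k,l,st,_=cv2.connectedComponentsWithStats(q)
    for i in range(1,k):
        if st[i,4]>60: print(n,st[i],cv2.approxPolyDP(cv2.convexHull(np.argwhere(l==i)[:,::-1].astype(np.int32)),1.5,True).reshape(-1,2).tolist())
    print("bar",np.round(proj(W(Y,mk((0,70),(84,14))),p)).tolist());print("blk",np.round(proj(W(Y,mk((62.5,18.5),(23.5,32.5))),p)).tolist())
b=read_camera("top")[120:320,165:365,::-1]; c=read_camera("side")[190:340,240:390,::-1]
r=lambda i:cv2.resize(i,(400,400),interpolation=cv2.INTER_CUBIC)
cv2.imwrite("pics/m3.png",np.hstack([r(b),r(c)]))
E
```

```text
clock: 28.75
tool_pos: [554.7, 283.9, 232.2]
tool_rot: [0.779, 0.627, 0.002, -0.002]
force: [0.1, -0.0, 0.9]
width: 0.716
gripper_force: 0.0
clock: 29.75
tool_pos: [503.4, 49.2, 244.9]
tool_rot: [0.78, 0.626, 0.002, -0.002]
force: [-0.3, 0.3, -0.4]
width: 0.713
gripper_force: 0.0
top [ 180  207   55   69 1475] [[233, 213], [231, 229], [190, 275], [181, 273], [180, 270], [194, 208], [210, 208]]
bar [[195.0, 273.0], [191.0, 274.0], [184.0, 271.0], [180.0, 272.0], [208.0, 208.0], [205.0, 207.0], [198.0, 206.0], [194.0, 205.0]]
blk [[232.0, 230.0], [229.0, 230.0], [207.0, 226.0], [203.0, 225.0], [235.0, 212.0], [232.0, 212.0], [210.0, 208.0], [207.0, 207.0]]
side [315 220  23  12 198] [[337, 227], [331, 231], [315, 224], [315, 220], [337, 220]]
side [ 261  254   69   66 2044] [[328, 313], [321, 319], [264, 290], [261, 277], [284, 254], [299, 259], [328, 298]]
bar [[330.0, 309.0], [330.0, 298.0], [323.0, 318.0], [323.0, 307.0], [269.0, 280.0], [268.0, 269.0], [261.0, 287.0], [260.0, 276.0]]
blk [[302.0, 269.0], [302.0, 259.0], [286.0, 286.0], [285.0, 275.0], [287.0, 262.0], [286.0, 252.0], [270.0, 278.0], [269.0, 267.0]]
```

```bash
python3 -c "
from workcell import robot
print(robot.hand_in())"
```

```text
the job is handed in; nothing more can be done
None
```

The thick bar is on edge in the side gap and the thick block is upright in the end gap, both pushed down to the tray floor; camera checks put each within about 1–2 pixels (a few mm) of where it should be, and I handed the job in at about 30 s (no verdict came back).

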